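Pull out the casserole tray and take off the lid

TASK

Pull the white tray with the dark bar handle fully out from under the low shelf, to its stop, with the covered casserole riding on it. Then take the casserole's lid off and set it down gently, knob up, in the middle of the round cork mat: do not drop it. Leave the tray fully out with the casserole standing on it, and leave the mug, the jar and the spatula where they are.

Things in the scene. Friction and masses are not known exactly. Their poses are not given: they have to be found in the camera images.
- rack: Fixed wooden unit: base board (250 mm wide, y -235 to +205 mm) with two rails ending in black rubber stops, and a low shelf 270 mm wide over y 0 to 205 mm, underside 165, top 183 mm up, on slim corner legs; jars up to 320 mm high stand 115 mm or more behind the shelf's front edge. Origin on the counter below the middle of that edge (y = 0). The tray slides along its y axis, out towards -y.
- tray (a joint): How far the tray is out, in m: 0 fully in, 0.200 against its stop. It slides with about 3 N of friction plus 6 N per m/s, and stays where it is left.
- tray_handle (a point): Middle of the tray's handle: a level dark steel bar 16 mm thick, 120 mm long along x, its centre line 62 mm above the counter with some 40 mm free below. Axes as the rack; pull along -y. It is 155 mm in front (-y) of the tray's middle, 70 mm or more in front of the shelf; two 12 mm arms at x = -50 and +50 mm lead back to the tray.
- tray_mid (a point): Middle of the tray's upper face, 30 mm above the counter; the white tray is 190 x 200 mm with a rim 12 mm high. Same axes as the rack.
- casserole: Blue round casserole standing loose on the tray (up to 15 mm off its middle), 150 mm across, 70 mm high, with two lugs (198 mm over them, on its x axis). Origin at the centre of its underside, z up. About 0.7 kg.
- lid: Blue round lid (the same blue) lying loose on the casserole, 158 mm across, with a black knob. Origin at the centre of its underside, z up. A plug 130 mm across, 8 mm deep, sits in the casserole's mouth (140 mm), the origin then 62 mm above the casserole's origin. Lid's upper face 18 mm, knob's top 56 mm above the origin. About 0.3 kg.
- lid_knob (a point): Grip point of the lid's knob, on the axis, 42 mm above the lid's origin. The knob is an upright cylinder 31 mm across and 38 mm tall (18 to 56 mm above the lid's origin).
- mat: Round cork mat fixed on the counter, 200 mm across, 8 mm thick. Origin at the centre of its underside, on the counter.
- mug: Red mug, 80 mm across, 90 mm high, a bystander. Origin at the centre of its underside.
- jar: Amber jar with a copper cap, 80 mm across, 130 mm high, a bystander. Origin at the centre of its underside.
- spatula: Spatula, 280 mm long, lying along its x axis, a bystander. Origin near its middle, on the counter.
Mind the look-alikes: they are no part of the job. Leave any pink look-alike of the lid alone. Leave any yellow look-alike of the casserole alone.

How it is judged (in metres and radians):
On the way:
1. the tray is out at its stop (within 10 mm) with the casserole on it and the lid still on the casserole (value of joint tray above 0.19 m and horizontal distance between casserole and tray_mid below 0.03 m and z of lid in the frame of casserole below 0.068 m and horizontal distance between lid and casserole below 0.015 m), for 0.2 s.
At the end, for the whole second after the job is handed in: The tray is out to within 15 mm of its stop with the casserole standing upright on it; the lid lies flat, knob up, at rest on the cork mat, its centre within 40 mm of the mat's centre (value of joint tray above 0.185 m and horizontal distance between casserole and tray_mid below 0.03 m and angle between each of casserole, lid's own z axis and vertical below 0.1 rad and height (world z) of casserole below 0.04 m and horizontal distance between lid and mat below 0.04 m and height (world z) of lid below 0.014 m and linear speed of each of lid, casserole below 0.02 m/s); the robot touches nothing.
It fails at once if the lid is dropped (moves faster than 0.6 m/s while the fingers do not touch it: a fall of about 20 mm) (linear speed of lid above 0.6 m/s and contact force between the fingers and lid below 0.1 N).
It fails at once if the casserole is tipped by more than 0.3 rad or lifted off the tray by more than 30 mm (angle between casserole's own z axis and vertical above 0.3 rad or height (world z) of casserole above 0.06 m).
It fails at once if the mug, the jar or the spatula is moved by more than 30 mm (distance of any of mug, jar, spatula from where it was at the start of the episode above 0.03 m).
It also fails if it takes over 54 s, if anything falls off the work surface, if the arm or the gripper's body presses on something with over 40 N, if the wrist force passes 120 N, or if a joint passes its speed limit or range.

ROBOT

A 6-joint arm with a two-finger parallel gripper is mounted at the origin on the work surface. World frame = base frame: x ahead of the robot, y to its left, z up, the work surface at z = 0. Lengths are in m, angles in degrees, forces in N, time in s.
With the tool pointing down it reaches from about 0.325 to 0.925 m from the base axis. Payload 3.1 kg.
Tool frame: the origin (TCP) lies at the very end of the fingers, on their centre line; the grasp point (between the pads) lies arm.pinch_z behind it (arm.pinch_z is the distance from the TCP to the grasp point, in m); z points along the fingers, x is the direction in which the jaws open and shut, and the axes are right-handed (so a half turn about z gives the same grasp; the last joint's range is limited). The gripper opens to 85 mm and grips with 20 to 120 N. Pads are 22 mm wide; open, the fingers measure 114 mm over their backs; the gripper's body (76 mm by 85 mm) begins 54 mm behind the grasp point. The pads swing forward as they close: fully open they stand 13 mm farther back than shut.
Start: joints at [67.884, 12.427, 92.441, -0, 75.132, -6.429], TCP at [0.169, 0.602, 0.231] pointing down, gripper open.
Joint ranges: [-157.48, 157.48], [-44.54, 120.13], [17.64, 146.25], [-64.5, 244.5], [7.68, 150.69], [-147.95, 147.95]. Speed limits (degrees/s): [159.86, 159.86, 180, 180, 180, 180].

INTERFACE

Orientations are given as a 3x3 rotation matrix whose columns are the frame's x, y, z axes.
In Python, from bench import arm, hand, kin, cams gives the robot as it stands. Calls block until the motion is done:
- arm.reach(position, orientation): joint-space move of the TCP to a pose.
- arm.move_straight(position, max_speed=0.15, frame=None, max_force=None): straight line of the TCP; frame=None keeps the orientation; max_speed is the mean speed in m/s. With max_force (N) it stops when the force on the tool has changed by that much, and returns True; else False.
- arm.move_j(angles): joint-space move.
- hand.grip(opening): finger opening in m; the grip force is fixed at half the most; returns when the fingers have stopped.
- arm.pause(seconds).
- kin.ik(position, orientation): joint angles nearest the present ones, or None.
- cams.get_image(name): name is "side" or "top"; returns (picture, depth): 384x512x3 uint8, blue, green, red; 384x512 float32, m along the optical axis (not along the pixel's ray), 0 where there is no reading.
- cams.calibration(name): a dict with "intrinsics" (3x3 intrinsics, pixels), "rvec" (rotation vector, rad) and "tvec" (3), from world to camera coordinates, as OpenCV has them. Camera axes: x right, y down, z forward; pixel columns grow to the right and rows downward; lengths in m; the calibration is good to about 2 mm. A picture is of the moment at which its call begins. calibration takes no time and is no camera call.
A pose or a line that the arm cannot do raises arm.IKError and nothing moves.
- arm.finish_job(): hands the job in, once; it reports no verdict.
Readings, each from a call of its own:
- arm.read_time_s(): time.
- arm.read_joints(): joint angles.
- arm.read_qvel(): joint speeds.
- arm.read_joint_efforts(): joint torques, N m.
- arm.read_position(): TCP position.
- arm.read_tcp_rot(): TCP orientation.
- arm.read_wrist_force(): force on the tool from outside, world axes, zero at the start.
- arm.read_wrist_torque(): the same for the moment, N m.
- arm.read_opening(): finger opening in m.
Only numpy, scipy, OpenCV 4.12 (cv2) and the standard library are available. Lean on these libraries where they do the work, as an engineer would, in place of code of your own. Each camera call takes 0.05 s, during which the arm holds its last target. There are 200 camera calls.

## Working session

There is one attempt and no reset: what is moved stays moved. The work goes in short steps, each a Python script; the robot and the scene stay as the last script left them, time stands still between calls to the robot, and variables do not carry over. Pictures are saved under pics/ and viewed, about 8 in all and at most 12, crops included, and the job is handed in when it is done.

```bash
mkdir -p pics; ls; cat > h.py <<'E'
import numpy as np, cv2
from bench import arm, hand, kin, cams
def cal(n):
    c=cams.calibration(n); K=np.array(c["intrinsics"],float); R=cv2.Rodrigues(np.array(c["rvec"],float))[0]; t=np.array(c["tvec"],float).ravel(); return K,R,t
def cloud(n,d):
    K,R,t=cal(n); v,u=np.mgrid[:d.shape[0],:d.shape[1]]
    p=np.stack([(u-K[0,2])/K[0,0]*d,(v-K[1,2])/K[1,1]*d,d],-1)
    return (p-t)@R   # world, HxWx3
def ray(n,u,v,z):
    K,R,t=cal(n); o=-R.T@t; r=R.T@np.linalg.inv(K)@np.array([u,v,1.]); return o+r*(z-o[2])/r[2]
E
python3 - <<'E'
from h import *
print(arm.pinch_z, arm.read_time_s())
for n in("top","side"):
    p,d=cams.get_image(n); cv2.imwrite(f"pics/{n}0.png",p); np.save(f"pics/{n}0.npy",d)
    K,R,t=cal(n); print(n,-R.T@t,R.T[:,2],K[0,0],(d>0).mean())
E
```

```text
pics
0.0187 0.0
top [ 0.42300381 -0.09987967  1.43783589] [ 0.089222   -0.01032446 -0.99595825] 424.35112094474107 0.9960835774739584
side [ 0.3562363  -0.40996926  1.21119688] [ 0.16144439  0.25946646 -0.95216221] 424.3480588690108 0.9961700439453125
```

```bash
ls pics
```

```text
side0.npy
side0.png
top0.npy
top0.png
```

View pics/top0.png

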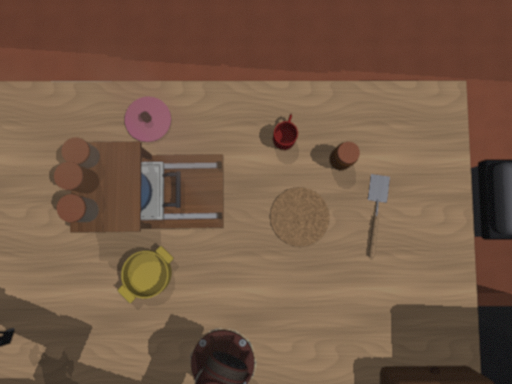

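View pics/side0.png

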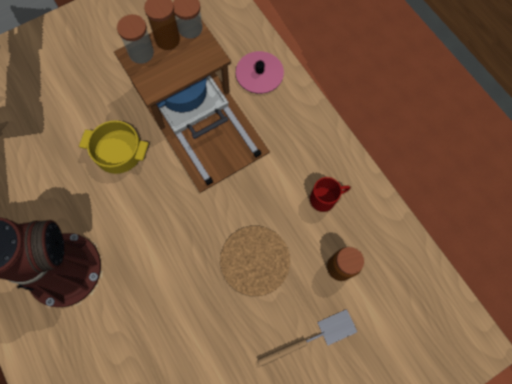

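The top view shows the rack at the left, with the handle bar near (179,190). The mat is at (299,217), the mug at (286,135) and the jar at (345,155). The blue casserole is mostly under the shelf. Next I'll measure these.

```bash
python3 - <<'E'
from h import *
p=cv2.imread("pics/top0.png"); d=np.load("pics/top0.npy"); P=cloud("top",d)
def rect(m,z,name):
    v,u=np.nonzero(m); Q=np.array([ray("top",a,b,z)[:2] for a,b in zip(u,v)],np.float32)
    (c,s,a)=cv2.minAreaRect(Q); print(name,len(Q),np.round(c,4),np.round(s,3),round(a,1),'med z',np.median(P[...,2][m]).round(3)); return Q
H,S,V=cv2.split(cv2.cvtColor(p,cv2.COLOR_BGR2HSV))
roi=np.zeros(d.shape,bool); roi[165:218,163:190]=1
Z=P[...,2]
for lo,hi in((.05,.085),(.045,.1)):
    m=roi&(Z>lo)&(Z<hi); rect(m,.07,"handle z")
print(V[170:210:4,160:188:2]); print((Z[170:210:4,160:188:2]*1000).astype(int))
# rails: bright in right part
m=np.zeros(d.shape,bool); m[155:225,168:216]=1; m&=(S<60)&(V>100)
n,l,st,c=cv2.connectedComponentsWithStats(m.astype(np.uint8))
for i in range(1,n):
    if st[i,4]>60: 
        rect(l==i,.02,"rail")
# shelf top
m=np.zeros(d.shape,bool); m[130:245,60:150]=1; m&=(abs(Z-.183)<.01)
rect(cv2.morphologyEx(m.astype(np.uint8),cv2.MORPH_OPEN,np.ones((3,3)))>0,.183,"shelf")
# mat by height
m=np.zeros(d.shape,np.uint8); m[180:255,262:338]=((Z>.004)&(Z<.02))[180:255,262:338]
m=cv2.morphologyEx(m,cv2.MORPH_OPEN,np.ones((5,5)))>0
Q=rect(m,.008,"mat"); print(cv2.minEnclosingCircle(Q),Q.mean(0))
for nm,(u0,u1,v0,v1) in dict(mug=(268,304,110,155),jar=(325,365,138,175)).items():
    m=np.zeros(d.shape,bool); m[v0:v1,u0:u1]=1; m&=Z>.08; print(nm,P[m].mean(0),Z[m].max())
m=np.zeros(d.shape,bool); m[125:245,50:100]=1; m&=Z>.21; print("back jars y min",P[...,1][m].min(),Z[m].max())
m=np.zeros(d.shape,bool); m[240:305,110:180]=1; m&=Z>.03; print("yellow",P[m].mean(0),P[m].min(0),P[m].max(0))
E
```

```text
handle z 273 [0.5613 0.1608] [0.117 0.055] 0.7 med z 0.068
handle z 279 [0.5613 0.1608] [0.117 0.055] 0.7 med z 0.068
[[133 132  86  91  94  90  90  92  91  93  97  99  98  98]
 [133 108  57  55  62  67  65  70  70  73  83 105 106 107]
 [134 131  86  93  99  81  68  68  62  70  80 101 102 102]
 [130 128  90  92  91  85  63  63  59  66  73  93  97 104]
 [133 121  87  97  99  93  65  64  58  64  70  90  93 101]
 [131 120  91  99 104  98  71  69  57  62  71  92  97 106]
 [131 120  91  99 104  96  68  68  56  64  69  89  91  97]
 [140 121  90 100 104  88  69  67  58  62  69  91  90 101]
 [141 120  72  77  78  68  66  62  56  61  68  88  91 100]
 [140  97  55  68  74  76  75  73  59  60  71  97 101 110]]
[[44 44 13 13 16 11  9 13 14 14  9 12 17 11]
 [42 46 46 67 69 67 69 69 71 73 65 14 11 10]
 [39 42  9 15 12 10 12 11 73 69 66 12 11 11]
 [45 41 13 15 10 12 10 10 69 69 62  6 11  4]
 [41 43  8 12 12 16 19 10 67 71 65 12 12 15]
 [43 39 18 13  4 16 19 15 69 68 64 10 11 15]
 [42 38 15 14 12  3 20 17 66 69 65 14 13 14]
 [35 38 11 19 11 13  6  8 70 65 64  9 13 14]
 [45 41 15 18 11  9 10 14 64 69 59 15 11 10]
 [36 44 56 56 66 65 67 62 70 69 65 15 12 13]]
rail 276 [0.6458 0.104 ] [0.158 0.017] 89.8 med z 0.02
rail 292 [0.4758 0.1025] [0.157 0.02 ] 89.8 med z 0.02Traceback (most recent call last):
  File "<stdin>", line 20, in <module>
  File "<stdin>", line 4, in rect
  File "h.py", line 10, in ray
    K,R,t=cal(n); o=-R.T@t; r=R.T@np.linalg.inv(K)@np.array([u,v,1.]); return o+r*(z-o[2])/r[2]
          ~~~^^^
  File "h.py", line 4, in cal
    c=cams.calibration(n); K=np.array(c["intrinsics"],float); R=cv2.Rodrigues(np.array(c["rvec"],float))[0]; t=np.array(c["tvec"],float).ravel(); return K,R,t
ValueError: time passes only in moves, steps and waits
```

```bash
sed -i 's/^def cal(n)/import functools\n@functools.cache\ndef cal(n)/' h.py; python3 - <<'E'
from h import *
p=cv2.imread("pics/top0.png"); d=np.load("pics/top0.npy"); P=cloud("top",d); Z=P[...,2]
def pts(m,z):
    v,u=np.nonzero(m); return np.array([ray("top",a,b,z)[:2] for a,b in zip(u,v)],np.float32)
def M(u0,u1,v0,v1,lo,hi,k=1):
    m=np.zeros(d.shape,np.uint8); m[v0:v1,u0:u1]=((Z>lo)&(Z<hi))[v0:v1,u0:u1]; return cv2.morphologyEx(m,cv2.MORPH_OPEN,np.ones((k,k)))>0
Q=pts(M(175,190,165,218,.045,.09),.068); print("bar",Q.mean(0),Q.min(0),Q.max(0),cv2.minAreaRect(Q))
Q=pts(M(60,150,130,245,.17,.197,3),.183); print("shelf",cv2.minAreaRect(Q))
Q=pts(M(262,338,180,255,.003,.02,3),.008); print("mat",cv2.minEnclosingCircle(Q),Q.mean(0))
hsv=cv2.cvtColor(p,cv2.COLOR_BGR2HSV); print(hsv[217,299],hsv[217,240])
for nm,a in dict(mug=(268,304,110,155),jar=(325,365,138,175)).items():
    m=M(*a,.07,.2); print(nm,P[m].mean(0),P[m].min(0),P[m].max(0))
m=M(50,100,125,245,.21,.4); print("back jars ymin",P[...,1][m].min(),Z[m].max())
m=M(110,180,240,305,.03,.15); print("yellow",P[m].min(0),P[m].max(0))
# reach checks
for z in(.05,.15,.3): 
  for R,n in((np.array([[0,1,0],[1,0,0],[0,0,-1.]]),'jaw y'),(np.array([[1,0,0],[0,-1,0],[0,0,-1.]]),'jaw x')):
    print(z,n,[None if (q:=kin.ik(np.array([.56,y,z]),R)) is None else np.round(q) for y in(.13,-.06,.1)])
E
```

```text
bar [0.56164557 0.14047463] [0.5031765  0.13292545] [0.620388  0.1504747] ((0.561763346195221, 0.14171890914440155), (0.11737088859081268, 0.016218408942222595), 0.6686251163482666)
shelf ((0.5595581531524658, 0.3331260085105896), (0.270335853099823, 0.20553117990493774), 0.19278723001480103)
mat ((0.4745676815509796, -0.2604411244392395), 0.10229329019784927) [ 0.47296205 -0.2588013 ]
[ 15 102 127] [ 16  93 143]
mug [ 0.7480103  -0.21107069  0.08456405] [ 0.70137078 -0.24597782  0.07008628] [ 0.80377916 -0.16885137  0.09686377]
jar [ 0.66485732 -0.39540494  0.12146153] [ 0.63040616 -0.43499643  0.0703358 ] [ 0.70820122 -0.36144297  0.1378702 ]
back jars ymin 0.34974058267110336 0.3239524879856192
yellow [0.2008546  0.15408766 0.03004975] [0.37827189 0.32861415 0.07839947]
0.05 jaw y [array([  6.,  19., 106.,  -0.,  55., -84.]), array([ -13.,   18.,  107.,   -0.,   55., -103.]), array([  3.,  18., 107.,  -0.,  55., -87.])]
0.05 jaw x [array([  6.,  19., 106.,  -0.,  55.,   6.]), array([-13.,  18., 107.,  -0.,  55., -13.]), array([  3.,  18., 107.,  -0.,  55.,   3.])]
0.15 jaw y [array([  6.,  11., 103.,  -0.,  66., -84.]), array([ -13.,   10.,  105.,   -0.,   65., -103.]), array([  3.,  10., 104.,  -0.,  66., -87.])]
0.15 jaw x [array([  6.,  11., 103.,  -0.,  66.,   6.]), array([-13.,  10., 105.,  -0.,  65., -13.]), array([  3.,  10., 104.,  -0.,  66.,   3.])]
0.3 jaw y [array([  6.,   4.,  95.,  -0.,  81., -84.]), array([ -13.,    2.,   97.,   -0.,   81., -103.]), array([  3.,   3.,  96.,  -0.,  81., -87.])]
0.3 jaw x [array([ 6.,  4., 95., -0., 81.,  6.]), array([-13.,   2.,  97.,  -0.,  81., -13.]), array([ 3.,  3., 96., -0., 81.,  3.])]
```

```bash
python3 - <<'E'
from h import *
R=np.array([[0,1,0],[1,0,0],[0,0,-1.]])
hx,hy=.5617,.1412
p=arm.read_position()
arm.move_straight(np.array([p[0],p[1],.43]),max_speed=.25); print(arm.read_time_s())
arm.reach(np.array([hx,hy,.40]),R); print(arm.read_time_s())
hand.grip(.055)
arm.reach(np.array([hx,hy,.12]),R)
print("down hit",arm.move_straight(np.array([hx,hy,.043]),max_speed=.08,max_force=10))
hand.grip(.0); print("open",arm.read_opening(),arm.read_position(),arm.read_wrist_force(),arm.read_time_s())
i,dd=cams.get_image("top"); cv2.imwrite("pics/top1.png",i)
E
```

```text
1.0417
3.2083
down hit False
open 0.013930031118761331 [0.56213326 0.1416037  0.04377323] [-0.72965327  1.49217214  3.86522904] 6.2583
```

```bash
python3 - <<'E'
from h import *
p=arm.read_position()
print("stop",arm.move_straight(np.array([p[0],-.10,p[2]]),max_speed=.06,max_force=15))
q=arm.read_position(); print(q,p[1]-q[1],arm.read_wrist_force(),arm.read_opening(),arm.read_time_s())
i,d=cams.get_image("top"); cv2.imwrite("pics/top2.png",i); np.save("pics/top2.npy",d)
E
```

```text
stop True
[ 0.56411084 -0.03568193  0.0438062 ] 0.177277534970986 [-0.69023701  2.19378076  3.09388908] 0.014231803592814622 8.9417
```

View pics/top2.png

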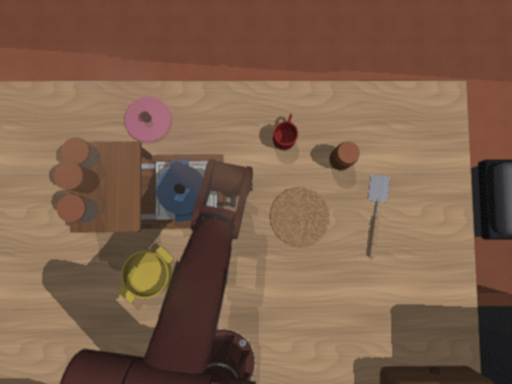

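The tray has come out about 177 mm, with the casserole (lid knob at (180,188)) riding on it. I'll confirm the stop with a second, firmer pull.

```bash
python3 - <<'E'
from h import *
p=arm.read_position()
print("stop",arm.move_straight(p+[0,-.03,0],max_speed=.03,max_force=25)); 
q=arm.read_position(); print(q,p-q,arm.read_wrist_force(),arm.read_time_s())
hand.grip(.055); arm.pause(.2)
p=arm.read_position(); print(p)
arm.move_straight(np.array([p[0],p[1],.30]),max_speed=.2)
arm.move_straight(np.array([.45,-.25,.35]),max_speed=.35)
for n in("top","side"):
    i,d=cams.get_image(n); cv2.imwrite(f"pics/{n}3.png",i); np.save(f"pics/{n}3.npy",d)
print(arm.read_time_s())
E
```

```text
stop True
[ 0.5641232  -0.03543358  0.0437976 ] [-1.16167619e-05 -2.31949131e-04 -9.15640486e-06] [0.39567361 1.34083659 1.98822342] 9.4667
[ 0.56402154 -0.03509614  0.04366587]
12.525
```

View pics/top3.png

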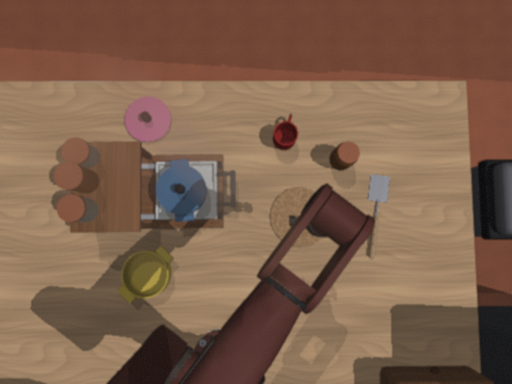

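```bash
python3 - <<'E'
from h import *
for n,roi in(("top",(150,215,135,230)),("side",None)):
    p=cv2.imread(f"pics/{n}3.png"); d=np.load(f"pics/{n}3.npy"); P=cloud(n,d)
    inb=(abs(P[...,0]-.56)<.13)&(abs(P[...,1]-.12)<.13)
    k=inb&(P[...,2]>.128)&(P[...,2]<.165)
    k=cv2.morphologyEx(k.astype(np.uint8),cv2.MORPH_OPEN,np.ones((3,3)))
    v,u=np.nonzero(k); print(n,"knob px",len(u),u.mean(),v.mean(),ray(n,u.mean(),v.mean(),.148),P[k>0].mean(0),np.median(P[k>0][:,2]))
    H,S,V=cv2.split(cv2.cvtColor(p,cv2.COLOR_BGR2HSV))
    b=inb&(H>95)&(H<125)&(S>100)&(abs(P[...,2]-.110)<.012)
    v,u=np.nonzero(b); Q=np.array([ray(n,x,y,.108)[:2] for x,y in zip(u,v)],np.float32); print("lid",cv2.minEnclosingCircle(Q))
    hb=(abs(P[...,0]-.56)<.08)&(abs(P[...,1]+.035)<.03)&(P[...,2]>.045)&(P[...,2]<.09)
    v,u=np.nonzero(hb); Q=np.array([ray(n,x,y,.068)[:2] for x,y in zip(u,v)]); print("bar",len(u),P[hb].mean(0)) if len(u) else 0
R=np.array([[1,0,0],[0,-1,0],[0,0,-1.]])
print(kin.ik(np.array([.56,.13,.4]),R),arm.read_joints())
E
```

```text
top knob px 85 178.69411764705882 188.28235294117647 [0.55566289 0.12397193 0.148     ] [0.55576131 0.12413886 0.1469785 ] 0.14777968546293033
lid ((0.5325925350189209, 0.13608524203300476), 0.08268304914236069)
bar 227 [ 0.56026893 -0.03234058  0.06868215]
side knob px 178 201.64606741573033 110.21348314606742 [0.55539622 0.16046927 0.148     ] [0.55656309 0.16291388 0.14466741] 0.14671818501232609
lid ((0.5664169788360596, 0.12041746079921722), 0.0860917866230011)
bar 1 [ 0.50899131 -0.00618177  0.06578011]
[ 6.07550571e+00  1.42370310e+00  8.68180671e+01 -2.54444375e-14
  9.17582298e+01  6.07550571e+00] [ -37.34252288   -5.29477714   98.61001081    1.08170405   87.16355272
 -127.17186395]
```

```bash
python3 - <<'E'
from h import *
R=np.array([[0,1,0],[1,0,0],[0,0,-1.]])
x,y=.5557,.124
hand.grip(.07)
arm.reach(np.array([x,y,.30]),R)
arm.reach(np.array([x,y,.18]),R)
print("hit",arm.move_straight(np.array([x,y,.117]),max_speed=.06,max_force=8),arm.read_position())
hand.grip(0); p=arm.read_position(); print("open",arm.read_opening(),p,arm.read_wrist_force())
arm.move_straight(p+[0,0,.05],max_speed=.06)
print(arm.read_opening(),arm.read_wrist_force(),arm.read_time_s())
i,d=cams.get_image("side"); cv2.imwrite("pics/side4.png",i)
E
```

```text
hit False [0.55622536 0.12407304 0.11758755]
open 0.02931155821837188 [0.55622625 0.12430571 0.11776415] [-0.21994563  0.52062524  3.72693888]
0.029495306080412544 [-0.68669865 -0.40566321 -2.80176852] 17.475
```

View pics/side4.png

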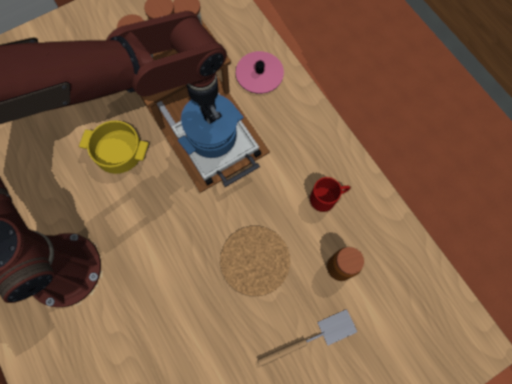

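The gripper has the lid by the knob, it weighs about 3 N, and the casserole has stayed on the tray at (210,130). I'll carry it to the mat now.

```bash
python3 - <<'E'
from h import *
mx,my=.4738,-.2597
p=arm.read_position()
arm.move_straight(p+[0,0,.07],max_speed=.12)
arm.move_straight(np.array([mx,my,.24]),max_speed=.15)
arm.move_straight(np.array([mx,my,.06]),max_speed=.12)
arm.pause(.3)
print("touch",arm.move_straight(np.array([mx,my,.026]),max_speed=.02,max_force=4),arm.read_position(),arm.read_wrist_force(),arm.read_opening(),arm.read_time_s())
i,d=cams.get_image("side"); cv2.imwrite("pics/side5.png",i)
E
```

```text
touch True [ 0.47370566 -0.2596815   0.03376382] [-0.14617345  0.36733909  4.93711166] 0.02991334281663465 24.1667
```

View pics/side5.png

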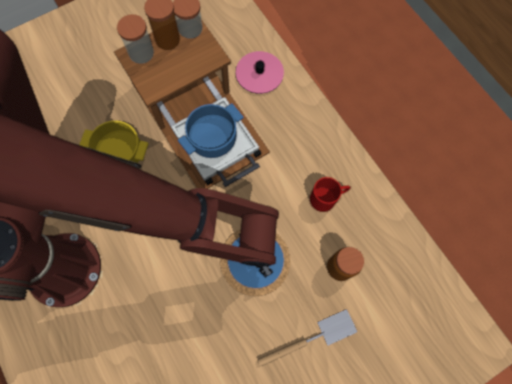

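The lid touched down at TCP z 0.0338, where 0.034 was expected. It sits on the mat at about (257,262). I'll release, retreat and check.

```bash
python3 - <<'E'
from h import *
hand.grip(.07); arm.pause(.2)
p=arm.read_position(); arm.move_straight(p+[0,0,.25],max_speed=.12)
arm.reach(np.array([.40,.02,.40]),arm.read_tcp_rot())
for n in("side","top"):
    i,d=cams.get_image(n); cv2.imwrite(f"pics/{n}6.png",i); P=cloud(n,d)
    H,S,V=cv2.split(cv2.cvtColor(i,cv2.COLOR_BGR2HSV))
    b=(H>95)&(H<125)&(S>100)
    for nm,c,z in(("lid",(.474,-.26),.022),("pot",(.556,.124),.09)):
        m=b&(np.hypot(P[...,0]-c[0],P[...,1]-c[1])<.11)
        v,u=np.nonzero(m); Q=np.array([ray(n,x,y,z)[:2] for x,y in zip(u,v)],np.float32)
        if len(Q): print(n,nm,cv2.minEnclosingCircle(Q),"z med",np.median(P[m][:,2]),np.percentile(P[m][:,2],[5,95]))
    k=(np.hypot(P[...,0]-.474,P[...,1]+.26)<.04)&(P[...,2]>.05)&(P[...,2]<.08); print("knob",P[k].mean(0) if k.any() else None)
    k=(abs(P[...,0]-.562)<.05)&(abs(P[...,1]+.035)<.03)&(P[...,2]>.045)&(P[...,2]<.09); print("bar",P[k].mean(0) if k.any() else None)
print(arm.read_time_s(),arm.read_wrist_force())
E
```

```text
side lid ((0.4762814939022064, -0.25793683528900146), 0.07674524188041687) z med 0.023861125284911657 [0.01941434 0.02905867]
side pot ((0.5590417385101318, 0.1273532658815384), 0.09860347956418991) z med 0.04380774892916563 [0.03390296 0.09966708]
knob [ 0.47566482 -0.25788167  0.06360961]
bar [ 0.55915291 -0.03217808  0.06834708]
top lid ((0.47715795040130615, -0.26208776235580444), 0.07408402115106583) z med 0.024504826999319565 [0.01880008 0.02989847]
top pot ((0.5163629055023193, 0.13264897465705872), 0.06490707397460938) z med 0.03820035543368692 [0.03257083 0.0980164 ]
knob [ 0.47475641 -0.25946085  0.06406577]
bar [ 0.55618139 -0.0334339   0.06862866]
28.4 [ 0.71807305 -0.49973648 -1.03304167]
```

View pics/side6.png

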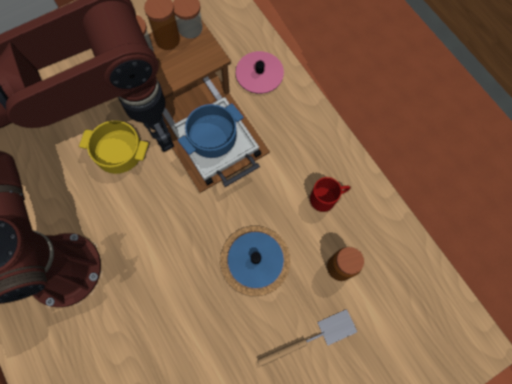

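The lid is centred on the mat at (256,258), knob up. The casserole is on the tray, which is fully out, and the arm is clear of everything.

```bash
python3 -c "
from h import *
arm.finish_job(); print(arm.read_time_s())"
```

```text
the job is handed in; nothing more can be done
the job is handed in; nothing more can be done
```

I pulled the tray out by its bar to its stop, lifted the lid by its knob, set it on the cork mat and handed the job in. The clock read 28.4 s of the 54 s at my last check. No verdict is reported.

**Tray:** It moved 177 mm, since it started slightly out. A second, firmer pull (25 N limit) gave no further movement. In the last pictures the bar was still within about 3 mm of where I left it.

**Casserole:** It stands on the tray. Just before I lifted the lid, its knob was about 8 mm from the tray's middle, and the later pictures show no visible shift. The lid was still on in the pictures when the tray reached its stop.

**Lid:** It lies on the mat, knob up, within about 3 mm of the mat's measured centre. Touchdown came at TCP height 33.8 mm, where 34 mm was expected, and the lid's face measured about 24 mm up, so it is seated flat.

**Bystanders:** The mug, jar and spatula looked unmoved in the pictures; I did not measure them again. The pink and yellow look-alikes were not touched.

**Checks that disagreed:**
- The circle fits of the lid on the casserole scattered by up to 25 mm because the blue lugs got into the mask.
- The final top-view fit of the casserole was off because the arm hid part of it.
- The side-view knob reading before the grasp had picked up the shelf.

I relied on the top-view knob, which the grasp confirmed, and for the casserole on the side-view fit, about 8 mm from the tray's middle.

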